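# Clip the furnace key fob onto the snap hook

### The job

The furnace is going into service: take the orange key fob out of the rack and clip its steel ring onto the snap hook by pushing the ring down from above through the yellow sprung gate until the gate snaps shut behind it. Then let go, leaving the fob on the closed hook, and leave the blue fob in the rack.

Things in the scene. Friction and masses are not known exactly. Their poses are not given: they have to be found in the camera images.
- fob_orange: Steel ring (in own y-z plane, inner/outer diameter 64/76 mm, wire 6 mm) with an orange handle fixed on top: 18 thick (x), 30 wide (y), 55 mm tall, z = +36 to +91 mm. Origin at the ring's centre, z up to the handle. 70 g. Starts upright in a slot of the rack, ring down, handle resting on the rack's top; origin 50 mm above the bench. Grip across the 18 mm.
- fob_blue: Same fob, blue handle, hanging in the other slot. It stays there. The aluminium rack is fixed, 86 mm high, 210 mm long along the fobs' y axis; slots 9 mm wide, 94 mm apart, 78 mm deep: a fob is lifted straight up 85 mm to clear it.
- snap_hook: Fixed steel hook, mouth up, in own x-z plane on a grey foot 110 x 90 x 10 mm; origin: centre of the foot's underside, z up. Yellow gate 8 mm thick, level at z = 125 mm from its pivot (x = -39) to its free end (x = +18) under the nose (inner edge x = +13, top z = 139). Hollow's bottom z = 65. Ring goes in at x = 0 (-8 to +9), y = 0 (within 15 mm), its own x axis along the hook's x (20 degrees).
- gate (a joint): Hinge of the yellow gate, rad: 0 shut, up to 1.25 as its free end is pushed down; a spring shuts it (3 N at the ring to start, under 10 N in all). A ring pushed straight down slips past the free end when its lowest point is 45 to 55 mm below the gate's level (lowest point at z = 70 mm of the hook is enough); the gate then springs up through the ring.

How it is judged:
By the outcome, as a careful person would: the job done as asked, in the order asked, and still so for the second after the job is handed in, with the robot touching nothing.
It also fails if it takes over 43 s, if anything falls off the work surface, if the arm or the gripper's body presses on something with over 40 N, if the wrist force passes 120 N, or if a joint passes its speed limit or range.

### The arm

A 7-joint arm with a two-finger parallel gripper is mounted at the origin on the work surface. World frame = base frame: x ahead of the robot, y to its left, z up, the work surface at z = 0. Lengths are in m, angles in degrees, forces in N, time in s.
With the tool pointing down it reaches from about 0.425 to 0.875 m from the base axis. Payload 8.4 kg.
Tool frame: the origin (TCP) lies at the very end of the fingers, on their centre line; the grasp point (between the pads) lies 19 mm behind it; y points along the fingers, x is the direction in which the jaws open and shut, and the axes are right-handed (so a half turn about y gives the same grasp; the last joint's range is limited). The gripper opens to 85 mm and grips with 20 to 120 N. Pads are 22 mm wide; open, the fingers measure 114 mm over their backs; the gripper's body (76 mm by 85 mm) begins 54 mm behind the grasp point. The pads swing forward as they close: fully open they stand 13 mm farther back than shut.
Start: joints at [70.29, 19.091, 2.286, 83.961, -0.768, 76.965, -3.352], TCP at [0.158, -0.631, 0.231] pointing down, gripper open.
Joint ranges: [-147.57, 147.57], [-21.85, 119.76], [-74.77, 79.35], [14.55, 137.4], [-85.83, 265.84], [4.83, 119.75], [-152.11, 152.11]. Speed limits (degrees/s): [127.2, 127.2, 159.86, 159.86, 180, 180, 180].

### API

Orientations are given as a 3x3 rotation matrix whose columns are the frame's x, y, z axes.
In Python, from plant import bot, optics, finish_job gives the robot as it stands.
- The arm moves only by the tool send_rows, never from a script. Its argument "rows" is a list of rows, each a list of 7 numbers: the turn, a rotation vector about the tool's x, y, z in degrees, then the shift along the tool's x, y, z in cm, then the closure, from -1 (fully open) to 1 (shut). A call has exactly 10 rows; each row shifts and turns the commanded pose from where the row before left it, along the tool's axes as they then stand; what a row does not reach is not made up. A row lasts 1/8 s, in which the tool goes at most 62.5 mm and 10.7 degrees, less where a joint would pass 70% of its speed; a pose out of reach is approached as far as the arm can. A call with a gripper value outside its range is refused whole. The fingers move at their own pace and stop on an object; "squeeze" is the grip in N (left out, the last holds). Time passes only in rows, so rows that do not move let the fingers close, or fill a call up. It gives the time, the measured TCP pose, the force and the opening at its end, in the units of the state.
- bot.read_state(): the state, without advancing time (a new reading comes with each control period).
- optics.get_image(name): name is "scene" or "top"; returns a dict with "image" (384x512x3 uint8, blue, green, red), "vfov" (degrees; the focal length in pixels is half the picture's height over the tangent of half this angle, whatever the lens; pixels are square), "cx", "cy" (the principal point, pixels), "position" and "orientation" of the camera in the world. Camera axes: x right, y down, z forward; pixel columns grow to the right and rows downward; lengths in m; the calibration is good to about 2 mm. A picture is of the moment at which its call begins. There is no depth.
- finish_job(): hands the job in, once; it reports no verdict.
The state is a dict: "t": time; "qpos": joint angles; "joint_velocities": joint speeds; "tau": joint torques, N m; "tcp_pos": TCP position; "tool_rot": TCP orientation; "contact_force": force on the tool from outside, world axes, zero at the start; "wrist_torque": the same for the moment, N m; "width": finger opening in m.
Only numpy, scipy, OpenCV 4.12 (cv2) and the standard library are available. Lean on these libraries where they do the work, as an engineer would, in place of code of your own. Each camera call takes 0.05 s, during which the arm holds its last target. There are 200 camera calls.

## Working session

There is one attempt and no reset: what is moved stays moved. The work goes in short steps, Python scripts to look and compute and a tool call to move; the robot and the scene stay as the last step left them, time stands still between calls to the robot, and variables do not carry over. Pictures are saved under pics/ and viewed, about 8 in all and at most 12, crops included, and the job is handed in when it is done.

Besides the shell and the picture viewer there is one more tool, called after "Emit:" as name(argument=value, ...), one argument or row to a line, values as JSON. send_rows: Moves the arm, as the interface text tells. Its arguments: {"type":"object","properties":{"rows":{"type":"array"},"squeeze":{"type":"number"}},"required":["rows"]}

```bash
mkdir -p pics; cat > h.py <<'E'
import numpy as np, cv2
from plant import bot, optics, finish_job
np.set_printoptions(precision=4,suppress=True)
def snap(name,fn):
    d=optics.get_image(name); cv2.imwrite(f'pics/{fn}.png',d['image']); np.save(f'pics/{fn}.npy',d,allow_pickle=True); return d
def load(fn): return np.load(f'pics/{fn}.npy',allow_pickle=True).item()
def f(d): return d['image'].shape[0]/2/np.tan(np.radians(d['vfov'])/2)
def ray(d,u,v):
    r=np.array(d['orientation'])@np.array([(u-d['cx'])/f(d),(v-d['cy'])/f(d),1]); return np.array(d['position']),r
def atz(d,u,v,z):
    p,r=ray(d,u,v); return p+r*(z-p[2])/r[2]
def proj(d,P):
    c=(np.atleast_2d(P)-d['position'])@np.array(d['orientation']); return c[:,:2]/c[:,2:]*f(d)+[d['cx'],d['cy']]
E
python3 - <<'E'
from h import *
a=snap('scene','s0');b=snap('top','t0')
for d in(a,b):print({k:v for k,v in d.items() if k!='image'})
cv2.imwrite('pics/both.png',np.vstack([a['image'],b['image']])[:, :])
s=bot.read_state();print(s)
E
```

```text
{'vfov': 53.924539292944466, 'cx': 258.3940765328917, 'cy': 191.41512825020118, 'position': array([1.0398, 0.3244, 0.5512]), 'orientation': array([[-0.5336,  0.5211, -0.6661],
       [ 0.8457,  0.3333, -0.4167],
       [ 0.0049, -0.7857, -0.6186]])}
{'vfov': 45.352636908292496, 'cx': 248.80466896704527, 'cy': 189.27696630066126, 'position': array([0.4047, 0.0076, 0.9978]), 'orientation': array([[-0.0171, -0.9882,  0.1524],
       [-0.9997,  0.0191,  0.0117],
       [-0.0145, -0.1521, -0.9883]])}
{'t': 0.1, 'qpos': array([70.2916, 19.1257,  2.2859, 84.0087, -0.768 , 76.9645, -3.3513]), 'joint_velocities': array([-0.0693, -0.039 , -0.1045, -0.1875, -0.0988,  0.0421,  0.0658]), 'tau': array([  0.004 , -66.002 ,   1.3705, -40.6479,   0.0173,   0.0089,
         0.    ]), 'tcp_pos': array([ 0.1574, -0.6302,  0.2305]), 'tool_rot': array([[ 0.2423, -0.0005,  0.9702],
       [-0.9702,  0.0014,  0.2423],
       [-0.0015, -1.    , -0.0001]]), 'contact_force': array([ 1.1423,  0.1591, -0.3101]), 'wrist_torque': array([-0.046 ,  0.0207, -0.0163]), 'width': 0.08535451159700114}
```

View pics/s0.png

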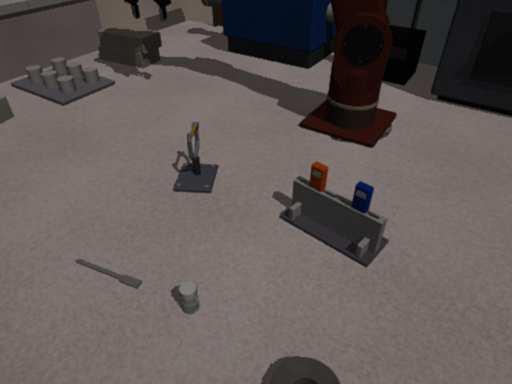

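View pics/t0.png

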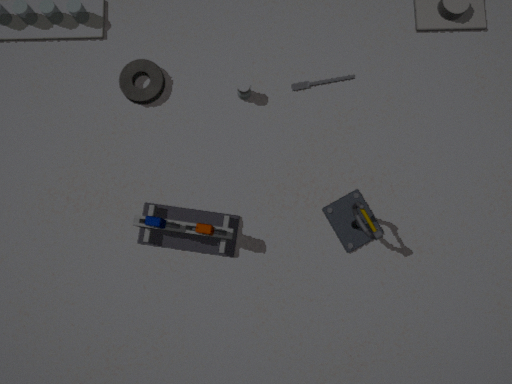

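```bash
python3 - <<'E'
from h import *
a=load('s0')['image'];b=load('t0')['image']
r=lambda im,x,y,w,h,k:cv2.resize(np.clip(im[y:y+h,x:x+w].astype(float)*1.5,0,255).astype(np.uint8),(w*k,h*k),interpolation=cv2.INTER_CUBIC)
A=r(b,130,190,120,75,3);B=r(b,315,180,120,75,3)
C=r(a,270,155,120,105,3);D=r(a,150,105,120,105,3)
cv2.imwrite('pics/m.png',np.vstack([np.hstack([A,B]),np.hstack([C,D])]))
for n,im in(('t',b),('s',a)):
  h=cv2.cvtColor(im,cv2.COLOR_BGR2HSV)
  for c,lo,hi in(('or',3,15),('yel',22,32),('blue',110,125)):
    m=cv2.inRange(h,(lo,170,60),(hi,255,255));k,l,st,ce=cv2.connectedComponentsWithStats(m)
    for i in range(1,k):
      if 15<st[i,4]<1500: 
        print(n,c,st[i],ce[i],cv2.minAreaRect(np.argwhere(l==i)[:,::-1].astype(np.float32)))
E
```

```text
t or [196 223  16  11 139] [203.2878 228.0432] ((203.2432403564453, 228.04052734375), (14.960308074951172, 9.206343650817871), 9.462322235107422)
t yel [360 209  16  23  97] [368.0412 219.7216] ((367.9614562988281, 219.43447875976562), (26.060836791992188, 3.7519497871398926), 59.534454345703125)
t blue [145 216   6   6  18] [147.6667 218.0556] ((147.5, 218.5), (5.0, 5.0), 90.0)
t blue [151 217   9   9  29] [156.     222.0345] ((155.0, 221.0), (8.0, 8.0), 90.0)
s or [312 162  16  29 174] [321.2414 173.477 ] ((322.29998779296875, 174.89999389648438), (28.46049690246582, 13.914020538330078), 71.56504821777344)
s yel [191 126   5   9  24] [192.9583 129.5417] ((192.8965606689453, 129.75860595703125), (2.5997347831726074, 8.541985511779785), 21.801406860351562)
s blue [357 182  16  11  82] [365.     186.7805] ((364.8000183105469, 186.4000244140625), (16.099689483642578, 5.366562843322754), 26.56505012512207)
```

View pics/m.png

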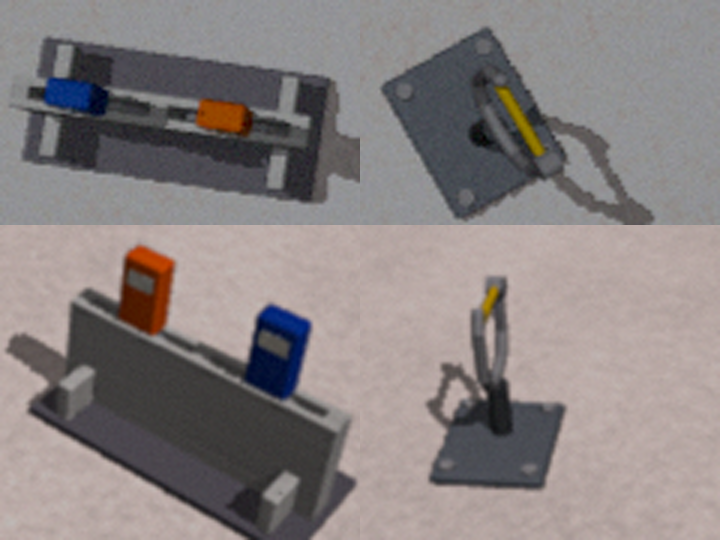

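```bash
python3 - <<'E'
from h import *
t=load('t0');s=load('s0')
T=[(322.7,210),(357.3,189.3),(383.3,231.7),(348.3,252.7)]
S=[(184.3,163.3),(218.3,165),(211,192.3),(174,190)]
for d,Q in((t,T),(s,S)):
  P=np.array([atz(d,*q,.010) for q in Q])[:,:2];print(P,P.mean(0),[np.linalg.norm(P[i]-P[(i+1)%4]) for i in range(4)],[np.degrees(np.arctan2(*(P[(i+1)%4]-P[i])[::-1])) for i in range(4)])
print('gate ends top',[atz(t,u,v,.129) for u,v in((361.5,208.5),(375,231))], 'gate mid',atz(t,368,219.6,.129),'scene mid',atz(s,193,129.5,.129))
# fob handle: top centre z=.141, orange: top pixel
print('orange mid',atz(t,203.3,228,.13),atz(s,321.2,173.5,.115))
# rack top long edges ends (z .086) & scene
cr=lambda c,r:(130+c/3,190+r/3)
for n,p in(('L far',(12,78)),('L near',(12,108)),('R far',(308,122)),('R near',(308,148))):print(n,atz(t,*cr(*p),.086))
cs=lambda c,r:(270+c/3,155+(r-225)/3)
for n,p in(('sL',(86,290)),('sLf',(72,302)),('sR',(348,412)),('sRf',(330,430))):print(n,atz(s,*cs(*p),.086))
print('or top corners scene',[atz(s,*cs(*p),.141)for p in((135,246),(174,262),(162,268),(122,252))])
E
```

```text
[[ 0.5087 -0.1392]
 [ 0.5524 -0.2159]
 [ 0.4598 -0.2664]
 [ 0.4167 -0.1896]] [ 0.4844 -0.2028] [np.float64(0.0882479073487588), np.float64(0.10547487540202395), np.float64(0.08801127625728541), np.float64(0.10497113772138043)] [np.float64(-60.344708160630404), np.float64(-151.40182048556997), np.float64(119.32999574580548), np.float64(28.723058944803295)]
[[ 0.4608 -0.2616]
 [ 0.4201 -0.1838]
 [ 0.5187 -0.1305]
 [ 0.5582 -0.2082]] [ 0.4895 -0.196 ] [np.float64(0.08774279799491), np.float64(0.11213481666241085), np.float64(0.08715841557727982), np.float64(0.11109121371485675)] [np.float64(117.61949046293488), np.float64(28.405023153412017), np.float64(-63.07303769927348), np.float64(-151.2828738079239)]
gate ends top [array([ 0.4977, -0.1949,  0.129 ]), array([ 0.4547, -0.2179,  0.129 ])] gate mid [ 0.4764 -0.206   0.129 ] scene mid [ 0.4725 -0.2073  0.129 ]
orange mid [0.4661 0.1051 0.13  ] [0.4539 0.1052 0.115 ]
L far [0.4957 0.2486 0.086 ]
L near [0.4757 0.2482 0.086 ]
R far [0.4629 0.0518 0.086 ]
R near [0.4458 0.052  0.086 ]
sL [0.451  0.0556 0.086 ]
sLf [0.4687 0.054  0.086 ]
sR [0.4776 0.2497 0.086 ]
sRf [0.4994 0.2455 0.086 ]
or top corners scene [array([0.46  , 0.0917, 0.141 ]), array([0.4632, 0.1207, 0.141 ]), array([0.4735, 0.117 , 0.141 ]), array([0.4709, 0.0877, 0.141 ])]
```

```bash
cat >> h.py <<'E'
K={'t':0.,'s':0.}
def pd(d,P,k):
    c=(np.atleast_2d(P)-d['position'])@np.array(d['orientation']); n=c[:,:2]/c[:,2:]
    r2=(n**2).sum(1,keepdims=True); return n*(1+k*r2)*f(d)+[d['cx'],d['cy']]
def pose(x,y,a,P):
    c,s=np.cos(a),np.sin(a); return np.array(P)@np.array([[c,s,0],[-s,c,0],[0,0,1]])+[x,y,0]
E
python3 - <<'E'
from h import *
from scipy.optimize import least_squares
t=load('t0');s=load('s0')
T=[(322.7,210),(357.3,189.3),(383.3,231.7),(348.3,252.7)]
S=[(211,192.3),(174,190),(184.3,163.3),(218.3,165)]
# foot order of T: world corners (.509,-.139),(.552,-.216),(.46,-.266),(.417,-.19)
F=np.array([[.055,.045,.01],[.055,-.045,.01],[-.055,-.045,.01],[-.055,.045,.01]])
S=[(211,192.3),(174,190),(184.3,163.3),(218.3,165)]
G=np.array([[-.037,0,.129],[.013,0,.129]]);GT=[(375,231),(361.5,208.5)]
# rack: local x across, y along
cr=lambda c,r:(130+c/3,190+r/3); cs=lambda c,r:(270+c/3,155+(r-225)/3)
RT=[cr(12,78),cr(12,108),cr(308,122),cr(308,148)]
RS=[cs(348,412),cs(330,430),cs(86,290),cs(72,302)]
def R(w):return np.array([[w,.105,.086],[-w,.105,.086],[w,-.105,.086],[-w,-.105,.086]])
RSo=[1,0,3,2]
# scene: 348,412 is lower x? sR=(.4776,.25)=near(-w); sL=(.451,.0556) near
def res(p):
  h=p[:3];r=p[3:6];kt,ks,w=p[6:]
  o=[pd(t,pose(*h,F),kt)-T,pd(s,pose(*h,F),ks)-S,pd(t,pose(*h,G),kt)-GT,pd(t,pose(*r,R(w)),kt)-RT,pd(s,pose(*r,R(w)[RSo]),ks)-RS,
     pd(s,pose(*r,[[0,-.047,.141]]),ks)-[cs(148,257)]]
  return np.vstack(o).ravel()
q=least_squares(res,[.487,-.199,.5,.471,.15,-.16,0,0,.01],loss='soft_l1')
print(q.x,np.degrees(q.x[[2,5]]),q.cost);print(res(q.x).reshape(-1,2))
np.save('fit.npy',q.x)
print('orange',pose(*q.x[3:6],[[0,-.047,.05]]))
E
```

```text
[ 0.4845 -0.2047  0.5039  0.4701  0.1545 -0.1474 -0.2299 -0.3985  0.0098] [28.871  -8.4477] 17.73089104370552
[[-0.7242 -1.1385]
 [-0.6996 -0.9132]
 [-0.9865 -0.1916]
 [-0.4737 -0.0346]
 [-0.4183 -2.9117]
 [-0.084  -2.0889]
 [-0.57   -1.008 ]
 [-0.9128 -1.7662]
 [-0.0222  0.4999]
 [ 0.2023  0.6147]
 [-2.2605 -0.112 ]
 [-3.7576 -0.5843]
 [ 1.3017 -0.8267]
 [-0.0151  0.2811]
 [-1.1285  0.044 ]
 [ 0.6526 -0.6069]
 [-0.3685 -1.8405]
 [-1.1557 -1.7419]
 [ 1.7955  0.0039]]
orange [[0.4632 0.108  0.05  ]]
```

Emit:
send_rows(
  rows=[
    [0,-9.6,0,0,0,0,-1],
    [0,-9.6,0,0,0,0,-1],
    [0,-9.6,0,0,0,0,-1],
    [0,-9.6,0,0,0,0,-1],
    [0,-9.6,0,0,0,0,-1],
    [0,-9.6,0,0,0,0,-1],
    [0,-10,0,0,0,0,-1],
    [0,0,0,3.1,0,4.6,-1],
    [0,0,0,3.1,0,4.6,-1],
    [0,0,0,3.1,0,4.6,-1],
  ],
  squeeze=40,
)

```text
t: 1.35
tcp_pos: [0.2705, -0.5061, 0.2309]
tool_rot: [[0.989, -0.0, 0.146], [-0.146, 0.001, 0.989], [-0.0, -1.0, 0.001]]
contact_force: [1.1, -0.8, 1.1]
width: 0.0854
```

Emit:
send_rows(
  rows=[
    [0,0,0,3.2,0,4.6,-1],
    [0,0,0,3.2,0,4.6,-1],
    [0,0,0,3.2,0,4.6,-1],
    [0,0,0,3.2,0,4.6,-1],
    [0,0,0,3.1,0,4.6,-1],
    [0,0,0,-0.8,0,5.8,-1],
    [0,0,0,-0.8,0,5.8,-1],
    [0,0,0,-0.8,0,5.8,-1],
    [0,0,0,-0.8,0,5.8,-1],
    [0,0,0,-0.8,0,5.8,-1],
  ],
)

```text
t: 2.6
tcp_pos: [0.4626, -0.0087, 0.2312]
tool_rot: [[0.989, 0.0, 0.146], [-0.146, -0.0, 0.989], [0.0, -1.0, -0.0]]
contact_force: [1.0, -0.2, 0.7]
width: 0.0854
```

Emit:
send_rows(
  rows=[
    [0,0,0,-0.55,0,3.85,-1],
    [0,0,0,-0.55,0,3.85,-1],
    [0,0,0,-0.55,0,3.85,-1],
    [0,0,0,0,1.5,0,-1],
    [0,0,0,0,1.5,0,-1],
    [0,0,0,0,1.5,0,-1],
    [0,0,0,0,0,0,-1],
    [0,0,0,0,0,0,-1],
    [0,0,0,0,0,0,-1],
    [0,0,0,0,0,0,-1],
  ],
)

```text
t: 3.85
tcp_pos: [0.4638, 0.1062, 0.1867]
tool_rot: [[0.989, 0.001, 0.146], [-0.146, 0.0, 0.989], [0.001, -1.0, 0.0]]
contact_force: [-0.1, -0.5, 0.1]
width: 0.0854
```

```bash
python3 - <<'E'
from h import *
q=np.load('fit.npy')
a=snap('scene','s1');b=snap('top','t1');st=bot.read_state();print(st['tcp_pos'])
o=[]
for d,k in((a,q[7]),(b,q[6])):
  im=d['image'].copy();p=pd(d,[st['tcp_pos']],k)[0];c=pd(d,pose(*q[3:6],[[0,-.047,.141]]),k)[0];print(p,c)
  u,v=c.astype(int);x,y=max(u-60,0),max(v-65,0);im=np.clip(im*1.5,0,255).astype(np.uint8)[y:y+120,x:x+120]
  im=cv2.resize(im,None,fx=3.3,fy=3.3,interpolation=2)
  for e,col in((p,(0,255,0)),(c,(255,0,255))):cv2.drawMarker(im,tuple(((e-[x,y])*3.3).astype(int).tolist()),col,0,10,1)
  o.append(im)
cv2.imwrite('pics/m1.png',np.hstack(o))
E
```

```text
[0.4637 0.1062 0.1866]
[322.4354 145.6449] [321.1288 165.6706]
[199.2961 227.0124] [201.2564 229.0388]
```

View pics/m1.png

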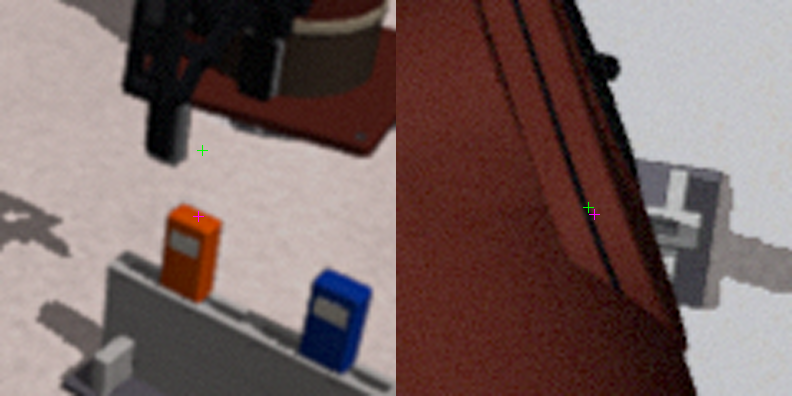

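```bash
python3 - <<'E'
from h import *
from scipy.optimize import least_squares
q=np.load('fit.npy');t=load('t0');s=load('s0')
def hull(d,lo,hi,reg):
  h=cv2.cvtColor(d['image'],cv2.COLOR_BGR2HSV);m=cv2.inRange(h,(lo,120,20),(hi,255,255));x,y,w,hh=reg
  z=np.zeros_like(m);z[y:y+hh,x:x+w]=m[y:y+hh,x:x+w];return z
def st(m):
  p=cv2.convexHull(np.argwhere(m)[:,::-1].astype(np.int32));M=np.zeros((384,512),np.uint8);cv2.fillConvexPoly(M,p,1);ys,xs=np.nonzero(M)
  return np.array([xs.min(),xs.max(),ys.min(),ys.max(),xs.mean(),ys.mean()],float)
obs=[st(hull(t,0,20,(180,210,50,40))),st(hull(s,0,20,(295,150,50,50)))]
B=np.array([[i*.009,j*.015,z] for i in(1,-1) for j in(1,-1) for z in(.086,.141)])
def mod(d,k,x,y,a):
  p=pd(d,pose(x,y,a,B),k);S=16;M=np.zeros((384*4,512*4),np.uint8)
  cv2.fillConvexPoly(M,cv2.convexHull(np.round(p*4+1.5).astype(np.int32)),1);ys,xs=np.nonzero(M);xs=(xs-1.5)/4;ys=(ys-1.5)/4
  return np.array([xs.min(),xs.max(),ys.min(),ys.max(),xs.mean(),ys.mean()])
def r(p):return np.r_[mod(t,q[6],*p,q[5])-obs[0],mod(s,q[7],*p,q[5])-obs[1]]
g=least_squares(r,[.463,.108],diff_step=.01);print(g.x,r(g.x))
for sl in(slice(0,6),slice(6,12)):
  g=least_squares(lambda p:r(p)[sl],[.463,.108],diff_step=.01);print(g.x)
E
```

```text
[0.4644 0.1046] [-0.375   1.375  -0.375   0.625   0.1853  0.5342 -0.875   1.125  -1.375
  1.625  -0.3183  0.3387]
[0.4649 0.1052]
[0.464  0.1047]
```

Emit:
send_rows(
  rows=[
    [0,0,0,0.1,2,-0.1,-1],
    [0,0,0,0,2,0,-1],
    [0,0,0,0,2,0,-1],
    [0,0,0,0,1.6,0,-1],
    [0,0,0,0,1.2,0,-1],
    [0,0,0,0,0,0,1],
    [0,0,0,0,0,0,1],
    [0,0,0,0,0,0,1],
    [0,0,0,0,0,0,1],
    [0,0,0,0,0,0,1],
  ],
  squeeze=60,
)

```text
t: 5.2
tcp_pos: [0.4651, 0.1051, 0.0989]
tool_rot: [[0.989, 0.001, 0.146], [-0.146, 0.0, 0.989], [0.001, -1.0, 0.0]]
contact_force: [1.2, -0.2, 3.3]
width: 0.0172
```

Emit:
send_rows(
  rows=[
    [0,0,0,0,-1,0,1],
    [0,0,0,0,-3,0,1],
    [0,0,0,0,-3.5,0,1],
    [0,0,0,0,-3.5,0,1],
    [0,0,0,0,-3.5,0,1],
    [0,0,0,0,-1.5,0,1],
    [0,-9.3,0,0,0,0,1],
    [0,-9.3,0,0,0,0,1],
    [0,-9.3,0,0,0,0,1],
    [0,-9.4,0,0,0,0,1],
  ],
)

```text
t: 6.45
tcp_pos: [0.4638, 0.1049, 0.2573]
tool_rot: [[0.873, -0.002, -0.488], [0.488, -0.0, 0.873], [-0.002, -1.0, 0.001]]
contact_force: [0.7, 0.2, -1.1]
width: 0.0172
```

Emit:
send_rows(
  rows=[
    [0,0,0,-1,0,-2,1],
    [0,0,0,-1.9,0,-4,1],
    [0,0,0,-1.9,0,-4,1],
    [0,0,0,-1.9,0,-4,1],
    [0,0,0,-1.9,0,-4,1],
    [0,0,0,-1.9,0,-4,1],
    [0,0,0,-1.8,0,-4,1],
    [0,0,0,-1,0,-2,1],
    [0,0,0,0,0,0,1],
    [0,0,0,0,0,0,1],
  ],
)

```text
t: 7.7
tcp_pos: [0.4836, -0.2026, 0.2581]
tool_rot: [[0.874, -0.0, -0.485], [0.485, 0.001, 0.874], [0.0, -1.0, 0.001]]
contact_force: [0.3, 1.0, -1.0]
width: 0.0176
```

```bash
python3 - <<'E'
from h import *
q=np.load('fit.npy')
a=snap('scene','s2');b=snap('top','t2');st=bot.read_state();P=st['tcp_pos'];print(P,st['tool_rot'][:2,0])
h=q[:3];o=[]
th=np.linspace(0,2*np.pi,40)
ring=np.c_[0*th,.035*np.cos(th),.035*np.sin(th)]
for d,k in((a,q[7]),(b,q[6])):
  S={'ring':pose(P[0],P[1],np.arctan2(st['tool_rot'][1,0],st['tool_rot'][0,0]),ring)+[0,0,P[2]-.049],
   'gate':pose(*h,[[-.039,0,.125],[.018,0,.125]]),'nose':pose(*h,[[.013,0,.139],[.03,0,.139]]),
   'foot':pose(*h,[[.055,.045,.01],[.055,-.045,.01],[-.055,-.045,.01],[-.055,.045,.01],[.055,.045,.01]]),'ax':pose(*h,[[0,0,.125],[0,0,.065]])}
  u,v=pd(d,pose(*h,[[0,0,.125]]),k)[0].astype(int);x,y=u-50,v-75;z=4
  im=cv2.resize(np.clip(d['image']*1.6,0,255).astype(np.uint8)[y:y+145,x:x+100],None,fx=z,fy=z,interpolation=2)
  im0=im.copy()
  for n,c in S.items():
    cv2.polylines(im,[((pd(d,c,k)-[x,y]+.5)*z).astype(np.int32)],False,{'ring':(0,255,0),'gate':(0,255,255),'nose':(255,0,255),'foot':(255,255,0),'ax':(0,0,255)}[n],1)
  o.append([im0,im])
cv2.imwrite('pics/m2.png',np.hstack([o[0][0],o[0][1]]));cv2.imwrite('pics/m2t.png',np.hstack([o[1][0],o[1][1]]))
E
```

```text
[ 0.4837 -0.2027  0.2584] [0.8741 0.4857]
```

View pics/m2.png

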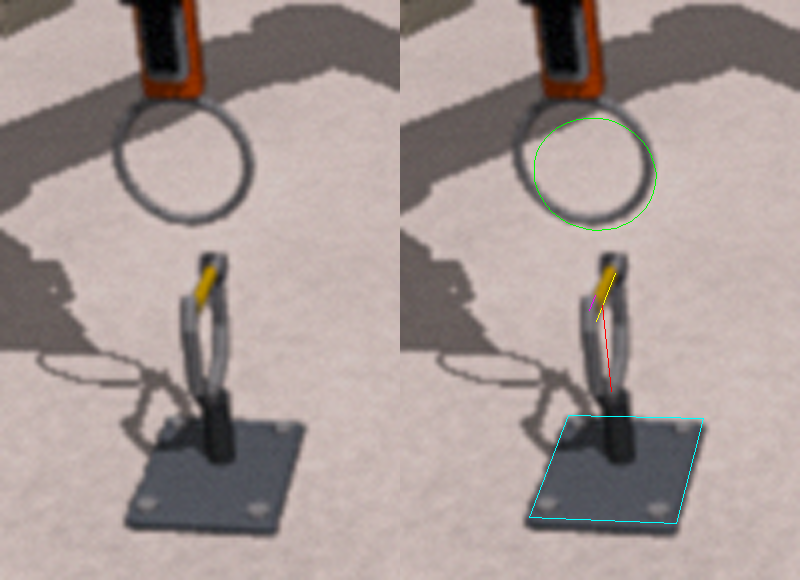

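```bash
python3 - <<'E'
from h import *
from scipy.optimize import least_squares
q=np.load('fit.npy');t=load('t0');s=load('s0');s2=load('s2')
u,v=pd(s,pose(*q[:3],[[0,0,.125]]),q[7])[0].astype(int);O=np.array([u-50,v-75])
c=lambda L:np.array(L)/4+O-.5
F=np.array([[.055,.045,.01],[.055,-.045,.01],[-.055,-.045,.01],[-.055,.045,.01]])
T=np.array([(322.7,210),(357.3,189.3),(383.3,231.7),(348.3,252.7)])
S=c([(278,522),(130,517),(166,419),(305,421)])
GT=np.array([(375,231),(361.5,208.5)]);GS=c([(212,268)])
G=np.array([[-.037,0,.129],[.013,0,.129]])
P=np.array([.4837,-.2027,.2584-.049]);th=np.linspace(0,2*np.pi,200)
ring=pose(P[0],P[1],np.radians(29.06),np.c_[0*th,.038*np.cos(th),.038*np.sin(th)])+[0,0,P[2]]
RO=c([(114,158),(253,165)]);RO=np.array([RO[0,0],RO[1,0],c([(190,224)])[0,1]])
def rs(k,dp):
  p=pd(s2,ring,k)+dp; return np.array([p[:,0].min(),p[:,0].max(),p[:,1].max()])-RO
# orange handle at rack, known now: visible hull centroids from earlier fits
B=pose(.4651,.1051,np.radians(-8.4),[[i*.009,j*.015,z] for i in(1,-1) for j in(1,-1) for z in(.086,.141)])
def ext(d,k):
  h=cv2.convexHull(pd(d,B,k).astype(np.float32));m=cv2.moments(h);return np.array([m['m10'],m['m01']])/m['m00']
def hc(d,reg):
  h=cv2.cvtColor(d['image'],cv2.COLOR_BGR2HSV);m=cv2.inRange(h,(0,120,20),(20,255,255));x,y,w,hh=reg
  p=np.argwhere(m[y:y+hh,x:x+w])[:,::-1]+[x,y];H=cv2.convexHull(p.astype(np.float32));M=cv2.moments(H);return np.array([M['m10'],M['m01']])/M['m00']
HT,HS=hc(t,(180,210,50,40)),hc(s,(295,150,50,50))
def res(p):
  h=p[:3];kt,ks=p[3:5];dt,ds=p[5:7],p[7:9]
  return np.r_[(pd(t,pose(*h,F),kt)+dt-T).ravel(),(pd(s,pose(*h,F),ks)+ds-S).ravel(),(pd(t,pose(*h,G),kt)+dt-GT).ravel(),(pd(s,pose(*h,G[:1]),ks)+ds-GS).ravel(),
   rs(ks,ds),ext(t,kt)+dt-HT,ext(s,ks)+ds-HS,p[5:]]
g=least_squares(res,[*q[:3],-.2,-.2,0,0,0,0],loss='soft_l1')
print(g.x,np.degrees(g.x[2]));print(res(g.x))
d=g.x[:2]-P[:2];a=g.x[2];print('hook-ring in hook axes',d@[np.cos(a),np.sin(a)],d@[-np.sin(a),np.cos(a)])
E
```

```text
[ 0.4841 -0.203   0.5095 -0.1799 -0.0669  0.6325 -0.14   -0.0715  0.0516] 29.1942382690893
[-0.8175 -0.8796 -0.6841 -0.89   -0.3776 -0.0896 -0.0858  0.2794  0.0765
  0.5182 -0.8971  0.3707 -0.0634 -1.1933 -0.1615 -0.5651  0.4116  0.7256
  0.3171  0.7854 -0.1156 -0.884   0.1401  0.6546  0.9059  0.4622  0.0791
  0.3184  0.4264  0.6325 -0.14   -0.0715  0.0516]
hook-ring in hook axes 0.00021173535705075328 -0.0004546287173519557
```

View pics/m2t.png

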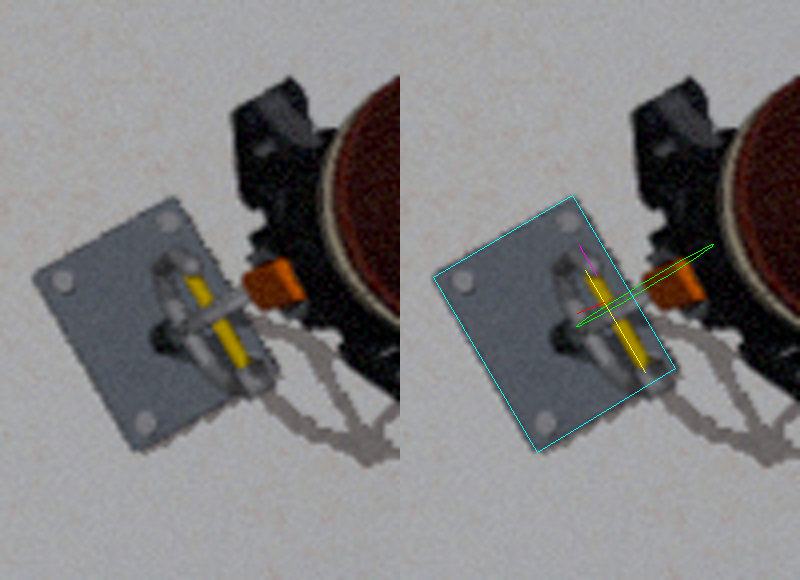

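Emit:
send_rows(
  rows=[
    [0,0,0,0,1.5,0,1],
    [0,0,0,0,1.5,0,1],
    [0,0,0,0,1,0,1],
    [0,0,0,0,1,0,1],
    [0,0,0,0,1,0,1],
    [0,0,0,0,1,0,1],
    [0,0,0,0,1,0,1],
    [0,0,0,0,1,0,1],
    [0,0,0,0,0.7,0,1],
    [0,0,0,0,0,0,1],
  ],
)

```text
t: 9.05
tcp_pos: [0.4823, -0.2042, 0.1601]
tool_rot: [[0.875, -0.003, -0.484], [0.484, 0.001, 0.875], [-0.002, -1.0, 0.002]]
contact_force: [-0.4, -0.2, -1.2]
width: 0.0177
```

```bash
cat > v.py <<'E'
import sys
from h import *
n=sys.argv[1];a=snap('scene','s'+n);b=snap('top','t'+n);st=bot.read_state();print(st['tcp_pos'],st['contact_force'],st['wrist_torque'],st['width'])
r=lambda d,x,y:cv2.resize(np.clip(d['image']*1.6,0,255).astype(np.uint8)[y:y+145,x:x+100],None,fx=4,fy=4,interpolation=2)
cv2.imwrite(f'pics/v{n}.png',np.hstack([r(a,145,60),r(b,317,140)]))
E
python3 v.py 3
```

```text
[ 0.4829 -0.2045  0.1609] [ 0.4403  0.3024 -0.6739] [ 0.0355  0.0028 -0.0168] 0.017636464221148115
```

View pics/v3.png

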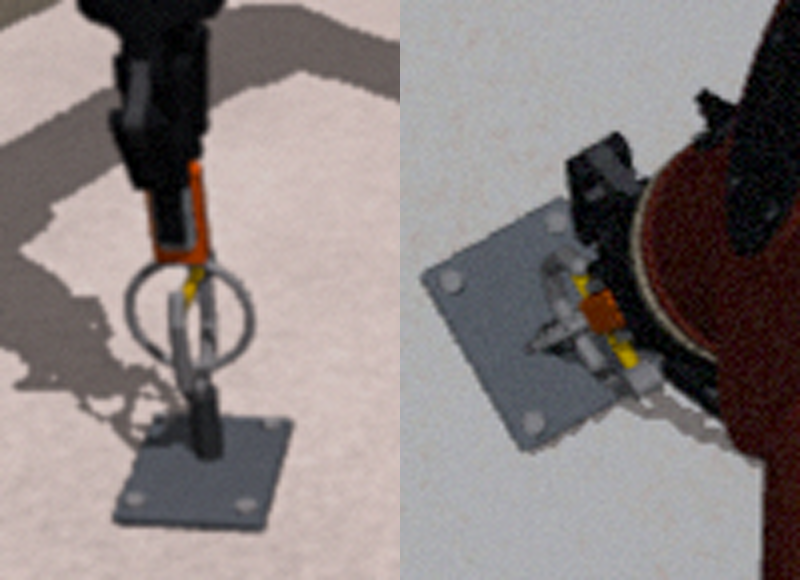

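Emit:
send_rows(
  rows=[
    [0,0,0,0,0.4,0,1],
    [0,0,0,0,0.3,0,1],
    [0,0,0,0,0,0,1],
    [0,0,0,0,0,0,-1],
    [0,0,0,0,0,0,-1],
    [0,0,0,0,0,0,-1],
    [0,0,0,0,-1,0,-1],
    [0,0,0,0,-3,0,-1],
    [0,0,0,0,-4,0,-1],
    [0,0,0,0,-4,0,-1],
  ],
)

```text
t: 10.4
tcp_pos: [0.4834, -0.2042, 0.2764]
tool_rot: [[0.875, 0.001, -0.484], [0.484, -0.0, 0.875], [0.0, -1.0, -0.0]]
contact_force: [0.4, -0.4, -0.5]
width: 0.0858
```

Emit:
send_rows(
  rows=[
    [0,0,0,0,-3,0,-1],
    [0,0,0,0,0,3,-1],
    [0,0,0,0,0,5,-1],
    [0,0,0,0,0,5,-1],
    [0,0,0,0,0,5,-1],
    [0,0,0,0,0,3,-1],
    [0,0,0,0,0,0,-1],
    [0,0,0,0,0,0,-1],
    [0,0,0,0,0,0,-1],
    [0,0,0,0,0,0,-1],
  ],
)

```text
t: 11.65
tcp_pos: [0.3821, -0.0211, 0.3042]
tool_rot: [[0.876, -0.0, -0.483], [0.483, 0.001, 0.876], [-0.0, -1.0, 0.001]]
contact_force: [-0.3, -0.5, -0.4]
width: 0.0853
```

```bash
python3 v.py 4
```

```text
[ 0.382  -0.0208  0.3042] [-0.0561 -0.3794  0.1038] [-0.0126 -0.0319  0.0243] 0.08494305709855905
```

View pics/v4.png

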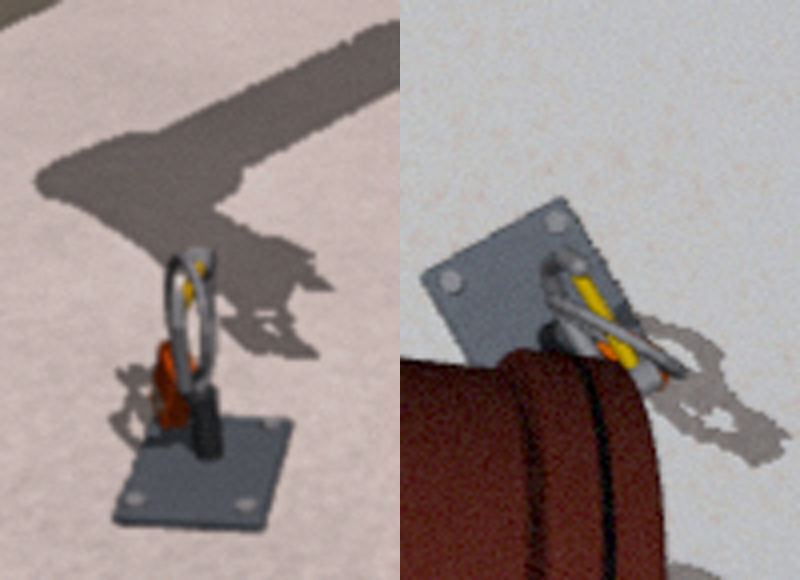

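Emit:
send_rows(
  rows=[
    [0,0,0,3,0,2,-1],
    [0,0,0,3,0,4,-1],
    [0,0,0,3,0,4,-1],
    [0,0,0,3,0,4,-1],
    [0,0,0,0,0,0,-1],
    [0,0,0,0,0,0,-1],
    [0,0,0,0,0,0,-1],
    [0,0,0,0,0,0,-1],
    [0,0,0,0,0,0,-1],
    [0,0,0,0,0,0,-1],
  ],
)

```text
t: 13.0
tcp_pos: [0.4192, 0.1598, 0.3044]
tool_rot: [[0.875, 0.0, -0.483], [0.483, -0.0, 0.875], [0.0, -1.0, -0.0]]
contact_force: [-0.1, 0.5, 0.2]
width: 0.0854
```

```bash
python3 v.py 5; python3 - <<'E'
from h import *
r=lambda d,x,y:cv2.resize(np.clip(d['image']*1.6,0,255).astype(np.uint8)[y:y+145,x:x+100],None,fx=4,fy=4,interpolation=2)
v=cv2.imread('pics/v5.png');cv2.imwrite('pics/w5.png',np.hstack([v[:,:],r(load('s5'),295,120)])[::1,::1]) 
w=cv2.imread('pics/w5.png');cv2.imwrite('pics/w5.png',cv2.resize(w,(798,386),interpolation=3))
print(np.abs(load('s5')['image'][150:200,165:220].astype(int)-load('s4')['image'][150:200,165:220]).mean())
E
```

```text
[0.4192 0.16   0.3044] [ 0.2036 -1.1971  0.0752] [0.0666 0.0289 0.0708] 0.08567270139941117
1.2647272727272727
```

View pics/w5.png

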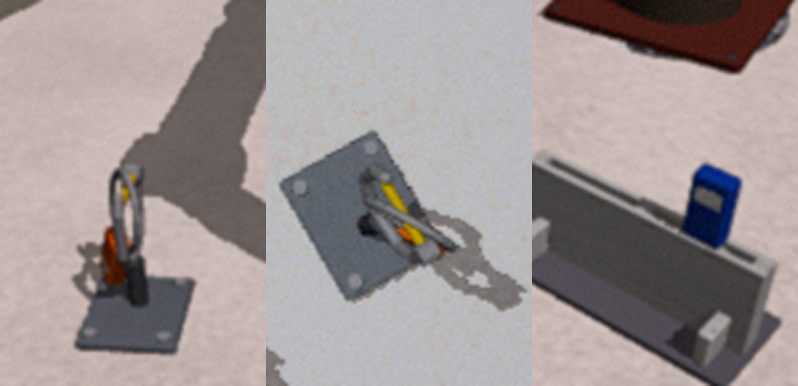

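```bash
python3 -c "
from h import *
print(finish_job())"
```

```text
the job is handed in; nothing more can be done
None
```

The orange fob is clipped onto the snap hook, released and left there, and the job is handed in at about 13 s of the 43 s allowed. I lifted it from the rack, turned it about 37° to match the hook, and pushed the ring down until its lowest point was near z = 74 mm.

**Last checks**
- **Gate:** the last pictures show it level and shut, with the ring around it. The wrist force was about 1 N after the push. I did not do a pull test or read the gate's angle.
- **Orange fob:** after release it tipped over and now hangs captive with its handle down beside the hook. Two looks 1.3 s apart showed no change beyond image noise.
- **Blue fob:** still in the rack.
- **Robot:** open and well clear of everything. The force readings between moves stayed under about 4 N.

**One disagreement along the way:** the first hook positions from the two cameras differed by about 7 mm because of lens distortion. I refitted using the held ring as a reference, which put the ring within 1 mm of the hook's centre before the push.

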